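# Reset the dividers of the column tray and put the long column away

## Robot

A 6-joint arm with a two-finger parallel gripper is mounted at the origin on a cart in front of the work surface, level with it; the furniture and walls round the work are solid. World frame = base frame: x ahead of the robot, y to its left, z up, the work surface at z = 0. Lengths are in m, angles in rad, forces in N, time in s.
With the tool pointing down it reaches from about 0.325 to 0.85 m from the base axis. Payload 4.4 kg.
Tool frame: the origin (TCP) lies on the centre line of the jaws, within the pads' length; the fingertips stand 19 mm ahead of it and the grasp point (between the pads) is the TCP (robot.tcp_to_tips is the z of the fingertips in the tool frame, in m); z points along the fingers, y is the line along which they close (so a half turn about z gives the same grasp; the last joint's range is limited). The gripper opens to 94 mm and grips with 3 to 60 N. Pads are 16 mm wide; open, the fingers measure 119 mm over their backs; the gripper's body (75 mm by 177 mm) begins 78 mm behind the grasp point.
Start: joints at [-1.486, 0.207, 1.542, -0, 1.393, -0.15], TCP at [0.134, -0.559, 0.224] pointing down, gripper open.
Joint ranges: [-2.73, 2.73], [-0.86, 2.22], [0.23, 2.46], [-1.11, 4.25], [0.08, 2.63], [-2.82, 2.82]. Speed limits (rad/s): [2.79, 2.79, 3.14, 3.14, 3.14, 3.14].

## Interface

Orientations are given as [roll, pitch, yaw] about the fixed x, y, z axes, in that order (R = Rz(yaw) Ry(pitch) Rx(roll)).
In Python, from cell import robot gives the robot as it stands.
- The arm moves only by the shell command python3 drive.py 'ROWS' [OPENING]. ROWS is a JSON list of rows, 1 to 8 of them, each of 6 numbers: dx, dy, dz in m, then a rotation vector rx, ry, rz in rad; each row is the pose to reach, as a shift and turn from the pose commanded when the command began, along the tool's axes at that moment; what a row does not reach only later rows make up. A row lasts 1/10 s, in which the tool goes at most 0.05 m and 0.15 rad, less where a joint would pass 70% of its speed; a pose out of reach is approached as far as the arm can. OPENING is the finger opening in m, set as the command begins (- or left out keeps the last). The fingers move at their own pace and stop on an object; the grip force is fixed at half the most. Time passes only in rows, so rows that do not move let the fingers close. It prints the time, the measured TCP pose, the force, the opening and the grip force at its end.
- robot.get_obs(): the state, without advancing time (a new reading comes with each control period).
- robot.camera(name): name is "scene" or "top" or "wrist"; returns the picture (400x640x3 uint8, red, green, blue); there is no depth.
- robot.get_calibration(name): a dict with "fx", "fy", "cx", "cy" (pixels), "k1" (the pictures are not rectified: a ray, as slopes to the right and down, at radius r is drawn at 1 + k1 r^2 times it, then the intrinsics apply), "camera_from_world" (4x4, takes a point from world to camera coordinates). Camera axes: x right, y up, looking along -z (the intrinsics and any distortion apply to the point x, -y, -z); pixel columns grow to the right and rows downward; lengths in m; the calibration is good to about 2 mm. A picture is of the moment at which its call begins: read the wrist's pose just before it. get_calibration takes no time and is no camera call; for the wrist camera it gives the pose at the moment of the call.
- robot.close_job(): hands the job in; it is judged then, once.
The state is a dict: "t": time; "joints": joint angles; "joint_vel": joint speeds; "tau": joint torques, N m; "position": TCP position; "tcp_rot": TCP orientation; "ft_force": force on the tool from outside, world axes, zero at the start; "wrist_torque": the same for the moment, N m; "gripper_width": finger opening in m; "finger_force": force on a finger pad.
Only numpy, scipy, OpenCV 4.12 (cv2) and the standard library are available. Lean on these libraries where they do the work, as an engineer would, in place of code of your own. Each camera call takes 0.05 s, during which the arm holds its last target. There are 200 camera calls.

## Task

Put the long steel column away in the column tray: slide the tray's two blue dividers outwards, towards the shorter columns that lie in the end bays, until the middle bay is long enough, then lay the long column flat on the floor of the middle bay, between the dividers. The two shorter columns stay in their end bays, not lifted out.

Things in the scene. Friction and masses are not known exactly. Their poses are not given: they have to be found in the camera images.
- column_tray: Open dark-grey tray for columns, fixed to the worktop (mm). Origin: centre of its underside; x across, y along its length, z up. Inside 368 long x 88 wide, floor 21 above the origin (it stands on feet), walls 4 thick, rim at 58, aluminium slide rails on the long walls up to 63 (end stops to 65). Two dividers part it into a left end bay (+y), a middle bay and a right end bay (-y), all open above
- long_column: The long column, loose on the worktop left of the tray, past bottles up to 200 tall (tall instruments stand behind, x over 0.62 m): steel tube 10 in diameter with white sleeve, hex fitting (15 across flats) near each end, red plug at each tip. 162 long over all, 120 g. Origin on its axis at mid-length (balance point); y runs along the tube, ends alike. Lying flat, its axis is 7.5 above the surface
- medium_column: A shorter column of the same kind with blue plugs, 87 long over all, 80 g, loose in one end bay of the tray (left or right, it varies) and lying roughly along it, not always centred in it. Origin on its axis at mid-length, y along the tube
- short_column: The shortest column of the same kind with green plugs, 62 long over all, 60 g, loose in the other end bay and lying roughly along it, not always centred in it. Origin on its axis at mid-length, y along the tube
- divider_left_tab (a point): Centre of the pinch tab of the left (+y) blue divider, 86 above the worktop; axes as the tray's. Tab 24 wide (x), 8 thick (y), standing mid-divider from 69 to 98 up. The divider is a 6 thick plate centred under the tab, wall to wall and down to 1.5 above the floor, on shoes (24 long, top at 72). Slides along y only, friction 2 N, stays where left
- divider_left (a joint): How far (m) the left divider stands from its zero position towards the left end (+y) of the tray; at 0 its plate's middle is 40 mm from the tray's middle. Starts within 6 mm of 0; stops at 0.138 (which would leave no bay); -0.02 is the inner stop
- divider_right_tab (a point): Centre of the pinch tab of the right (-y) blue divider, 86 above the worktop; axes as the tray's. Tab 24 wide (x), 8 thick (y), standing mid-divider from 69 to 98 up. The divider is a 6 thick plate centred under the tab, wall to wall and down to 1.5 above the floor, on shoes (24 long, top at 72). Slides along y only, friction 2 N, stays where left
- divider_right (a joint): How far (m) the right divider stands from its zero position towards the right end (-y) of the tray; at 0 its plate's middle is 40 mm from the tray's middle. Starts within 6 mm of 0; stops at 0.138 (which would leave no bay); -0.02 is the inner stop

How it is judged:
On the way:
1. the middle bay has been made long enough for the long column: the dividers' tabs stand more than 168 mm apart (162 for the column, 6 for the divider plates) (horizontal distance between divider_left_tab and divider_right_tab above 0.168 m), for 0.2 s.
At the end, for the whole second after the job is handed in: The long column lies at rest, flat (within 3 degrees, axis within 4 mm of its resting height) on the tray floor between the two dividers; the medium and the short column lie flat and at rest on the tray floor in their two end bays, one in each (z of long_column in the frame of column_tray between 0.0245 and 0.0325 m and x of long_column in the frame of column_tray between -0.044 and 0.044 m and angle between long_column's own y axis and vertical between 1.52 and 1.622 rad and linear speed of each of long_column, medium_column, short_column below 0.02 m/s and y of long_column in the frame of divider_left_tab below -0.06 m and y of long_column in the frame of divider_right_tab above 0.06 m and z of medium_column in the frame of column_tray between 0.0245 and 0.0325 m and x of medium_column in the frame of column_tray between -0.044 and 0.044 m and angle between medium_column's own y axis and vertical between 1.52 and 1.622 rad and z of short_column in the frame of column_tray between 0.0245 and 0.0325 m and x of short_column in the frame of column_tray between -0.044 and 0.044 m and angle between short_column's own y axis and vertical between 1.52 and 1.622 rad and ((y of medium_column in the frame of divider_left_tab above 0.008 m and y of medium_column in the frame of column_tray below 0.184 m and y of short_column in the frame of divider_right_tab below -0.008 m and y of short_column in the frame of column_tray above -0.184 m) or (y of short_column in the frame of divider_left_tab above 0.008 m and y of short_column in the frame of column_tray below 0.184 m and y of medium_column in the frame of divider_right_tab below -0.008 m and y of medium_column in the frame of column_tray above -0.184 m))); the robot touches nothing.
It fails at once if one of the two shorter columns is lifted out of its bay (its axis more than 60 mm above the worktop) (z of any of medium_column, short_column in the frame of column_tray above 0.06 m).
It also fails if it takes over 64 s, if anything falls off the work surface, if the arm or the gripper's body presses on something with over 40 N, if the wrist force passes 120 N, or if a joint passes its speed limit or range.

## Working session

There is one attempt and no reset: what is moved stays moved. The work goes in short steps, Python scripts to look and compute and a shell command to move; the robot and the scene stay as the last step left them, time stands still between calls to the robot, and variables do not carry over. Pictures are saved under pics/ and viewed, at most 10 in all, crops included, and the job is handed in when it is done.

```bash
ls; mkdir -p pics; python3 - <<'E'
from cell import robot
import cv2,numpy as np
for n in("scene","top"):
    im=robot.camera(n); cv2.imwrite(f"pics/{n}0.png",im[:,:,::-1])
    c=robot.get_calibration(n); print(n,{k:(np.round(v,3).tolist()) for k,v in c.items()})
o=robot.get_obs(); print({k:np.round(v,3).tolist() for k,v in o.items()})
E
```

```text
cell.py
drive.py
pics
scene {'fx': 431.468, 'fy': 431.468, 'cx': 318.06, 'cy': 202.198, 'k1': -0.028, 'camera_from_world': [[-0.942, -0.334, 0.014, 0.469], [0.186, -0.487, 0.854, -0.13], [-0.278, 0.807, 0.521, -1.399], [0.0, 0.0, 0.0, 1.0]]}
top {'fx': 393.945, 'fy': 393.945, 'cx': 324.306, 'cy': 196.506, 'k1': -0.042, 'camera_from_world': [[0.018, -1.0, -0.018, 0.038], [0.999, 0.017, 0.047, -0.48], [-0.047, -0.019, 0.999, -1.108], [0.0, 0.0, 0.0, 1.0]]}
{'t': 0.1, 'joints': [-1.486, 0.207, 1.543, -0.0, 1.394, -0.151], 'joint_vel': [0.0, -0.002, -0.003, 0.0, 0.0, -0.0], 'tau': [0.0, -37.186, -28.229, 0.07, 0.031, -0.0], 'position': [0.134, -0.559, 0.223], 'tcp_rot': [-3.14, -0.0, 0.235], 'ft_force': [0.476, 0.584, -0.988], 'wrist_torque': [0.036, -0.011, 0.014], 'finger_force': 0.0, 'gripper_width': 0.094}
```

View pics/scene0.png

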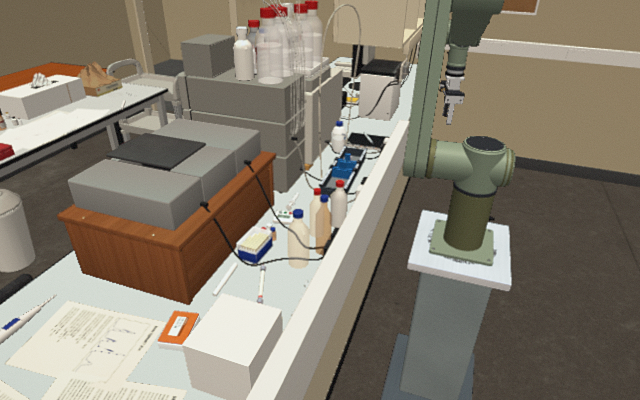

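View pics/top0.png

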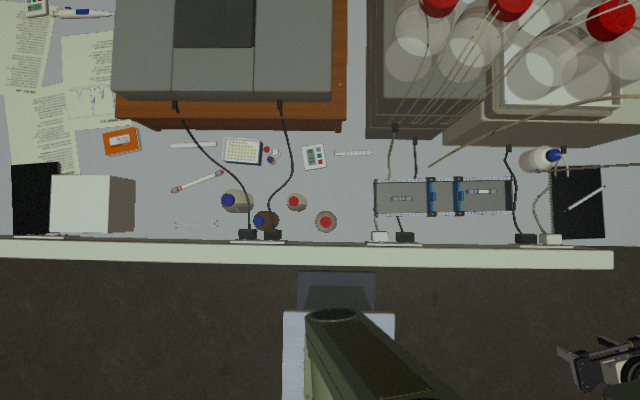

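The scene view shows the tray in the distance at about (345,170). In the top view the tray spans about (375–512, 178–215), with blue dividers near (432,197) and (459,197). The long column with red plugs runs from (172,190) to (222,172).

```bash
cat > h.py <<'E'
import numpy as np,cv2
from cell import robot
def ray(c,uv):
    K=np.array([[c['fx'],0,c['cx']],[0,c['fy'],c['cy']],[0,0,1.]])
    p=cv2.undistortPoints(np.array([[uv]],float),K,np.array([c['k1'],0,0,0.]))[0,0]
    M=np.array(c['camera_from_world']); R,t=M[:3,:3],M[:3,3]
    d=R.T@np.array([p[0],-p[1],-1]); return -R.T@t,d/np.linalg.norm(d)
def onz(c,uv,z):
    o,d=ray(c,uv); return o+d*(z-o[2])/d[2]
def tri(rays):
    A=sum(np.eye(3)-np.outer(d,d) for o,d in rays); b=sum((np.eye(3)-np.outer(d,d))@o for o,d in rays)
    x=np.linalg.solve(A,b); return x,[np.linalg.norm(np.cross(x-o,d)) for o,d in rays]
def blobs(im,hue,smin=90,vmin=40,amin=4,roi=None):
    h=cv2.cvtColor(im,cv2.COLOR_RGB2HSV); m=np.zeros(h.shape[:2],np.uint8)
    for a,b in hue: m|=cv2.inRange(h,(a,smin,vmin),(b,255,255))
    if roi: k=np.zeros_like(m); x0,y0,x1,y1=roi; k[y0:y1,x0:x1]=1; m*=k
    n,l,s,c=cv2.connectedComponentsWithStats(m)
    return [(np.round(c[i],1).tolist(),s[i].tolist()) for i in range(1,n) if s[i][4]>=amin]
RED=[(0,8),(172,180)];BLUE=[(95,125)];GREEN=[(45,85)]
E
python3 - <<'E'
from h import *
im=cv2.imread('pics/top0.png')[:,:,::-1].copy(); c=robot.get_calibration("top")
for n,hu,roi in(("red",RED,(160,160,235,200)),("blue",BLUE,(370,170,520,222)),("green",GREEN,(370,170,520,222))):
    for b in blobs(im,hu,roi=roi): print(n,b,np.round(onz(c,b[0],.0075 if n=="red" else (.086 if b[1][4]>40 else .03)),3))
for uv in[(375,180),(375,214),(512,180),(512,214)]: print(np.round(onz(c,uv,.06),3))
for uv in[(230,200),(265,219),(297,201),(326,221)]: print('bottle',np.round(onz(c,uv,.15),3))
cv2.imwrite('pics/tc.png',cv2.hconcat([cv2.resize(im[160:235,370:520],None,fx=2.6,fy=2.6*2,interpolation=2),cv2.resize(im[160:235,160:310],None,fx=2.6,fy=5.2,interpolation=2)])[:,:,::-1])
E
```

```text
(no output)
```

View pics/tc.png

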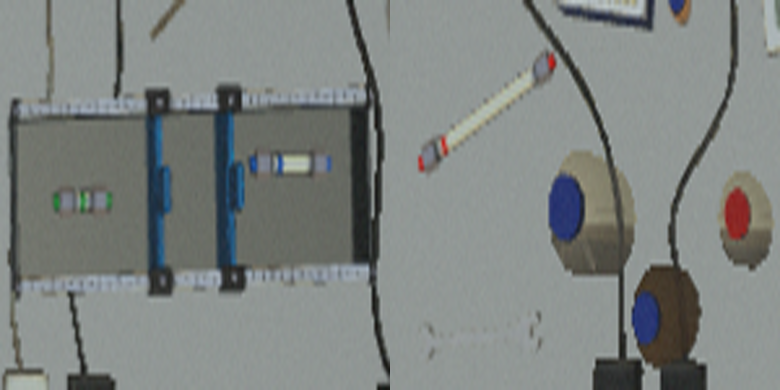

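The crop shows the short (green) column in the left bay and the medium (blue) column in the right bay. The two divider tabs are 72 mm apart, and the long column is clear of the bottles. I'll move above the tray for a wrist view. The finger plane will go across the tray, so the same yaw works for pushing the dividers and for placing the column.

```bash
cat >> h.py <<'E'
from scipy.spatial.transform import Rotation as Ro
def go(p,yaw):
    "print tool-axes shift and turn to bring TCP to p, pointing down with yaw (of tool x)"
    o=robot.get_obs(); R=Ro.from_euler('xyz',o['tcp_rot']); T=Ro.from_euler('xyz',[np.pi,0,yaw])
    s=R.inv().apply(np.array(p)-o['position']); r=(R.inv()*T).as_rotvec()
    print('row',np.round(s,4),np.round(r,3),'dist',round(float(np.linalg.norm(s)),3),'rows',max(np.linalg.norm(s)/.05,np.linalg.norm(r)/.15))
E
python3 drive.py '[[0.405,-0.199,-0.037,0,0,-1.352],[0.405,-0.199,-0.037,0,0,-1.352],[0.405,-0.199,-0.037,0,0,-1.352],[0.405,-0.199,-0.037,0,0,-1.352],[0.405,-0.199,-0.037,0,0,-1.352],[0.405,-0.199,-0.037,0,0,-1.352],[0.405,-0.199,-0.037,0,0,-1.352],[0.405,-0.199,-0.037,0,0,-1.352]]' 0.0
python3 -c "
from h import *
go([.482,-.271,.26],1.587)"
```

```text
t: 0.9
position: [0.4419, -0.3032, 0.257]
tcp_rot: [-3.141, -0.0, 1.441]
ft_force: [0.8, -0.7, 0.1]
gripper_width: 0.0331
finger_force: 0.0
row [ 0.0371  0.0356 -0.0031] [-0.    -0.    -0.146] dist 0.052 rows 1.0306087486103532
```

```bash
python3 drive.py '[[0.037,0.0355,-0.003,0,0,-0.146],[0.037,0.0355,-0.003,0,0,-0.146],[0.037,0.0355,-0.003,0,0,-0.146],[0.037,0.0355,-0.003,0,0,-0.146]]'
python3 - <<'E'
from h import *
c=robot.get_calibration("wrist"); im=robot.camera("wrist"); cv2.imwrite("pics/w1.png",im[:,:,::-1]); np.save("w1.npy",c,allow_pickle=True)
M=c['camera_from_world']; print(np.round(-M[:3,:3].T@M[:3,3],3),np.round(M[:3,:3],2).tolist(),c['fx'],robot.get_obs()['position'])
for n,h in(("blue",BLUE),("green",GREEN)):
  for b in blobs(im,h,amin=15): print(n,b)
E
```

```text
t: 1.3
position: [0.4801, -0.2735, 0.2595]
tcp_rot: [-3.14, -0.0, 1.579]
ft_force: [-0.3, -0.3, 0.5]
gripper_width: 0.002
finger_force: 0.0
[ 0.48  -0.2    0.421] [[1.0, 0.01, -0.0], [-0.01, 0.97, -0.26], [-0.0, 0.26, 0.97]] 310.2385192540385 [ 0.4799149  -0.27393811  0.25963083]
blue ([318.0, 157.2], [282, 152, 73, 13, 654])
blue ([319.6, 216.9], [286, 208, 69, 24, 1087])
green ([314.1, 66.5], [311, 65, 7, 4, 23])
green ([314.5, 92.0], [311, 91, 8, 3, 24])
green ([315.5, 116.4], [313, 115, 6, 4, 22])
```

View pics/w1.png

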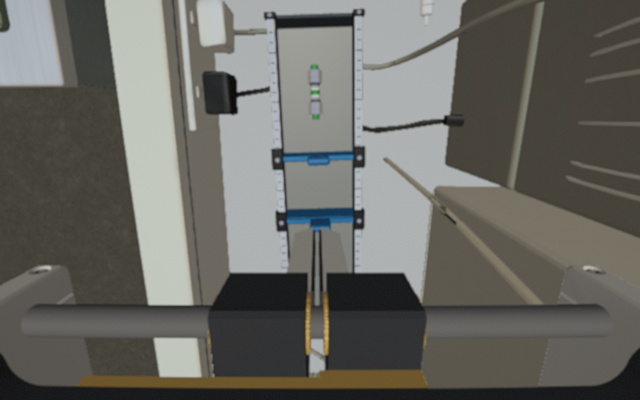

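The wrist view, with image up = +y, shows the left tab near (318,160), the right tab near (320,222), and the short column at (315,92). I'll triangulate the tabs and plugs against the top view.

```bash
python3 - <<'E'
from h import *
w=cv2.imread('pics/w1.png'); t=cv2.imread('pics/top0.png')
W=np.load('w1.npy',allow_pickle=True).item(); T=robot.get_calibration('top')
def show(g,roi):
    x0,y0,x1,y1=roi; h=cv2.cvtColor(g,cv2.COLOR_BGR2HSV)[y0:y1,x0:x1]; m=(h[...,0]>95)&(h[...,0]<125)&(h[...,1]>90)
    for j in range(m.shape[0]):
        print(y0+j,'row: cols',[x0+int(v) for v in (np.flatnonzero(m[j])[[0,-1]] if m[j].any() else [])],int(m[j].sum()))
show(w,(280,150,360,168)); show(w,(280,206,360,235))
x0=425
m=cv2.inRange(cv2.cvtColor(t,cv2.COLOR_BGR2HSV),(95,90,40),(125,255,255))
for a,b in((425,440),(452,468)):
    for r in range(182,213,2): print(r,a+np.flatnonzero(m[r,a:b]))
for name,wp,tp in(("g_out",(314.1,66.5),(391.4,198.2)),("g_mid",(314.5,92),(401.4,198.3)),("g_in",(315.5,116.4),(411.5,198.))):
    x,e=tri([ray(W,wp),ray(T,tp)]); print(name,np.round(x,4),np.round(e,4))
# tray far rail corners at rim
for uv in((270,14),(359,12)): print(np.round(onz(W,uv,.065),3))
E
```

```text
150 row: cols [] 0
151 row: cols [] 0
152 row: cols [334, 353] 20
153 row: cols [301, 353] 53
154 row: cols [283, 353] 71
155 row: cols [283, 353] 71
156 row: cols [283, 354] 72
157 row: cols [282, 354] 73
158 row: cols [282, 354] 73
159 row: cols [282, 353] 72
160 row: cols [282, 353] 50
161 row: cols [283, 329] 37
162 row: cols [283, 328] 22
163 row: cols [308, 328] 21
164 row: cols [309, 326] 18
165 row: cols [] 0
166 row: cols [] 0
167 row: cols [] 0
206 row: cols [] 0
207 row: cols [] 0
208 row: cols [343, 352] 10
209 row: cols [303, 352] 48
210 row: cols [287, 353] 67
211 row: cols [287, 353] 67
212 row: cols [286, 353] 68
213 row: cols [286, 353] 68
214 row: cols [286, 353] 68
215 row: cols [286, 353] 68
216 row: cols [286, 353] 68
217 row: cols [286, 353] 68
218 row: cols [286, 354] 69
219 row: cols [286, 354] 69
220 row: cols [286, 354] 69
221 row: cols [286, 354] 69
222 row: cols [286, 353] 57
223 row: cols [286, 329] 41
224 row: cols [286, 329] 22
225 row: cols [311, 329] 19
226 row: cols [310, 329] 20
227 row: cols [313, 330] 16
228 row: cols [313, 330] 12
229 row: cols [
[... 661 characters left out ...]
86 [453 454 455 456 457 458 459]
188 [453 454 455 456 457 458 459]
190 [453 454 455 456 457 458 459 466 467]
192 [453 454 455 456 457 458 459 460 461 462 463 466 467]
194 [453 454 455 456 457 458 459 460 461 462 463]
196 [454 455 456 457 458 459 460 461 462 463]
198 [454 455 456 457 458 459 460 461 462 463]
200 [454 455 456 457 458 459]
202 [454 455 456 457 458 459]
204 [454 455 456 457 458 459 460]
206 [454 455 456 457 458 459 460]
208 [454 455 456 457 458 459 460]
210 [454 455 456 457 458 459 460]
212 []
g_out [ 0.4766 -0.1409  0.0308] [0.0004 0.0004]
g_mid [ 0.4771 -0.1692  0.0284] [0.0002 0.0002]
g_in [ 0.4785 -0.1976  0.0276] [0.0002 0.0002]
[ 0.431 -0.096  0.065]
[ 0.522 -0.093  0.065]
```

```bash
python3 - <<'E'
from h import *
W=np.load('w1.npy',allow_pickle=True).item(); T=robot.get_calibration('top')
for n,wp,tp in(("L tab -y top edge",(318,164.7),(435.3,196.3)),("R tab -y top edge",(320.5,228),(463.7,195.3))):
    x,e=tri([ray(W,wp),ray(T,tp)]); print(n,np.round(x,4),np.round(e,4))
print("medium ends",np.round(onz(T,(465.7,191.2),.0285),3),np.round(onz(T,(497,191),.0285),3))
go([.480,-.275,.096],1.587)
E
```

```text
L tab -y top edge [ 0.4815 -0.2484  0.0872] [0. 0.]
R tab -y top edge [ 0.4862 -0.3314  0.0615] [0.0012 0.0012]
medium ends [ 0.5   -0.349  0.028] [ 0.502 -0.437  0.028]
row [-0.0011  0.0003  0.1636] [-0.001 -0.    -0.008] dist 0.164 rows 3.272686041970286
```

Left tab triangulates well (height 87 vs. 98 mm nominal, −y edge −0.247). The right tab is hidden by the fingers in the wrist view, so I rely on the top ray (centre about −0.317). The 64 mm gap is ample. Next I descend between the tabs at y = −0.280.

```bash
python3 drive.py '[[-0.006,0.002,0.05,0,0,-0.008],[-0.006,0.002,0.1,0,0,-0.008],[-0.006,0.002,0.14,0,0,-0.008],[-0.006,0.002,0.162,0,0,-0.008],[-0.006,0.002,0.162,0,0,-0.008]]'
python3 -c "
from h import *
T=robot.get_calibration('top')
for u in (435.3,463.7): print(onz(T,(u,196),.098).round(4))
go([.482,-.171,.096],1.587)"
```

```text
t: 1.85
position: [0.4789, -0.2782, 0.0937]
tcp_rot: [-3.134, -0.006, 1.585]
ft_force: [-0.0, -0.3, -0.0]
gripper_width: 0.0007
finger_force: 0.0
[ 0.4817 -0.2456  0.098 ]
[ 0.483  -0.3202  0.098 ]
row [ 0.1071  0.0047 -0.0016] [-0.008 -0.006 -0.002] dist 0.107 rows 2.1446076022583416
```

```bash
python3 drive.py '[[0.02,0.003,0,0,0,0],[0.032,0.003,0,0,0,0],[0.044,0.003,0,0,0,0],[0.056,0.003,0,0,0,0],[0.068,0.003,0,0,0,0],[0.078,0.003,0,0,0,0],[0.087,0.003,0,0,0,0],[0.093,0.003,0,0,0,0]]'
python3 drive.py '[[0,0,0,0,0,0],[-0.03,0,0,0,0,0],[-0.075,0,0,0,0,0],[-0.115,0,0,0,0,0]]'
python3 - <<'E'
from h import *
im=robot.camera("top");cv2.imwrite("pics/t2.png",im[:,:,::-1]); T=robot.get_calibration('top')
for n,h in(("b",BLUE),("g",GREEN)):
  for b in blobs(im,h,roi=(370,170,520,222)): print(n,b,onz(T,b[0],.0285).round(3))
E
```

```text
t: 2.65
position: [0.4849, -0.1853, 0.0985]
tcp_rot: [3.141, 0.0, 1.589]
ft_force: [0.0, -2.6, 1.6]
gripper_width: 0.0008
finger_force: 1.3
t: 3.05
position: [0.4865, -0.3013, 0.0975]
tcp_rot: [-3.141, -0.002, 1.589]
ft_force: [0.5, 0.6, -0.4]
gripper_width: 0.0008
finger_force: 0.0
b ([403.6, 196.4], [401, 183, 7, 29, 150]) [ 0.483 -0.175  0.028]
b ([454.2, 203.4], [454, 202, 2, 4, 5]) [ 0.466 -0.317  0.028]
g ([389.5, 198.5], [389, 197, 2, 4, 8]) [ 0.476 -0.136  0.028]
g ([400.4, 198.2], [400, 197, 2, 3, 5]) [ 0.478 -0.166  0.028]
g ([379.5, 199.0], [379, 198, 2, 3, 6]) [ 0.474 -0.108  0.028]
```

```bash
python3 drive.py '[[-0.01,0.003,0,0,0,0],[-0.02,0.003,0,0,0,0],[-0.03,0.003,0,0,0,0],[-0.038,0.003,0,0,0,0],[-0.045,0.003,0,0,0,0],[-0.050,0.003,0,0,0,0],[-0.050,0.003,0,0,0,0]]'
python3 drive.py '[[0.03,0.003,0,0,0,0],[0.05,0.003,-0.04,0,0,0],[0.05,0.003,-0.09,0,0,0],[0.05,0.003,-0.14,0,0,0],[0.05,0.003,-0.19,0,0,0],[0.05,0.003,-0.19,0,0,0]]' 0.04
python3 - <<'E'
from h import *
im=robot.camera("top");cv2.imwrite("pics/t3.png",im[:,:,::-1]); T=robot.get_calibration('top')
for n,h in(("b",BLUE),("g",GREEN)):
  for b in blobs(im,h,roi=(370,170,520,222)): print(n,b,onz(T,b[0],.0285).round(3))
c=robot.get_calibration("wrist"); w=robot.camera("wrist"); cv2.imwrite("pics/w3.png",w[:,:,::-1])
E
```

```text
t: 3.8
position: [0.4904, -0.3517, 0.0982]
tcp_rot: [3.142, 0.001, 1.589]
ft_force: [-0.3, 1.5, -0.6]
gripper_width: 0.0005
finger_force: 0.5
t: 4.4
position: [0.4966, -0.3047, 0.2994]
tcp_rot: [3.126, 0.015, 1.589]
ft_force: [1.0, 0.2, 0.1]
gripper_width: 0.0398
finger_force: 0.0
b ([474.2, 195.4], [470, 181, 12, 30, 264]) [ 0.489 -0.373  0.028]
b ([403.6, 196.4], [401, 183, 7, 29, 150]) [ 0.483 -0.175  0.028]
b ([483.4, 190.7], [483, 189, 2, 4, 7]) [ 0.503 -0.399  0.028]
g ([389.6, 198.3], [389, 197, 2, 4, 7]) [ 0.477 -0.136  0.028]
g ([400.4, 198.2], [400, 197, 2, 3, 5]) [ 0.478 -0.166  0.028]
g ([379.5, 199.0], [379, 198, 2, 3, 6]) [ 0.474 -0.108  0.028]
```

```bash
python3 - <<'E'
import cv2
t=cv2.imread('pics/t3.png')[160:235,370:520]
cv2.imwrite('pics/t3c.png',cv2.resize(t,None,fx=5,fy=5,interpolation=2))
E
```

```text
(no output)
```

View pics/t3c.png

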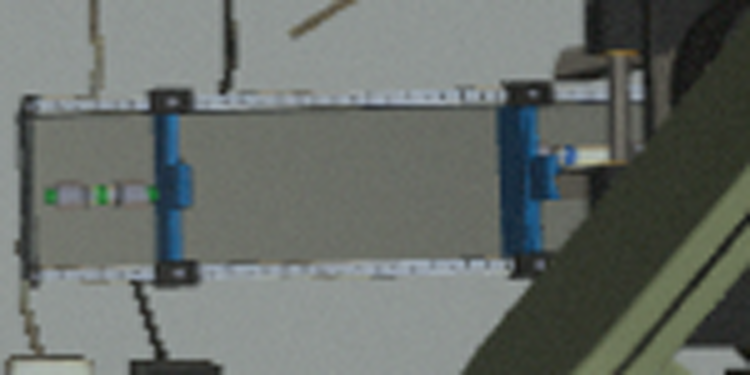

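The middle bay is now open, with the tabs at about y = −0.171 and −0.364, 193 mm apart. The short column is lying just outside the left divider and the medium outside the right one. Next I travel high to look at the long column.

```bash
python3 drive.py '[[0.05,0.002,0,0,0,0],[0.1,0.005,0,0,0,0],[0.15,0.01,0,0,0,0],[0.2,0.01,0,0,0,0],[0.25,0.01,0,0,0,0],[0.3,0.01,0,0,0,0],[0.35,0.01,0,0,0,0],[0.4,0.01,0,0,0,0]]'
python3 drive.py '[[0.05,0.01,0,0,0,0],[0.1,0.01,0,0,0,0],[0.15,0.01,0,0,0,0],[0.19,0.01,0,0,0,0],[0.2,0.01,0,0,0,0],[0.2,0.01,0,0,0,0],[0.2,0.01,0,0,0,0]]'
python3 - <<'E'
from h import *
c=robot.get_calibration("wrist"); im=robot.camera("wrist"); cv2.imwrite("pics/w4.png",im[:,:,::-1]); np.save("w4.npy",c,allow_pickle=True)
t=robot.camera("top");cv2.imwrite("pics/t4.png",t[:,:,::-1])
for b in blobs(im,RED,amin=8): print("w",b,onz(c,b[0],.0075).round(4))
T=robot.get_calibration("top")
for b in blobs(t,RED,amin=3,roi=(160,160,235,200)): print("t",b,onz(T,b[0],.0075).round(4))
E
```

```text
t: 5.3
position: [0.4939, 0.1004, 0.2858]
tcp_rot: [-3.138, 0.001, 1.588]
ft_force: [1.3, -0.1, 0.2]
gripper_width: 0.04
finger_force: 0.0
t: 6.0
position: [0.5014, 0.2975, 0.2867]
tcp_rot: [-3.14, 0.002, 1.588]
ft_force: [0.0, -0.6, -0.4]
gripper_width: 0.0402
finger_force: 0.0
w ([309.3, 23.1], [307, 21, 6, 5, 19]) [0.4887 0.4889 0.0075]
w ([317.0, 45.4], [314, 43, 7, 6, 30]) [0.499  0.4627 0.0075]
w ([350.1, 139.6], [348, 138, 5, 4, 17]) [0.5474 0.3424 0.0075]
w ([391.8, 237.4], [386, 232, 12, 12, 109]) [0.6173 0.1973 0.0075]
w ([276.1, 353.0], [265, 340, 22, 27, 476]) [ 0.4376 -0.0166  0.0075]
t ([221.9, 171.6], [221, 170, 3, 4, 7]) [0.5465 0.3434 0.0075]
```

View pics/w4.png

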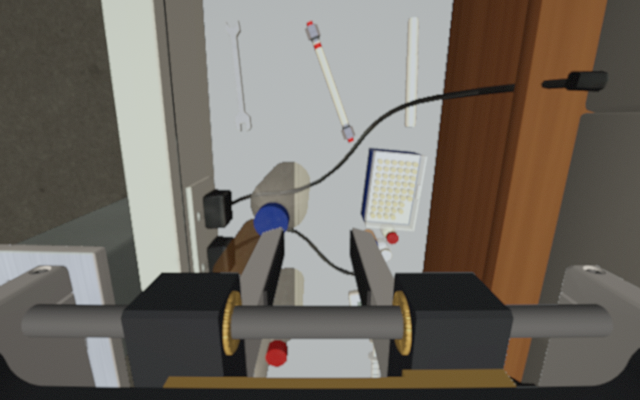

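The wrist view shows the long column from (309,23) to (350,140), and the blue-capped bottle with its cap at (272,220). I'll check the column height and the bottle's clearance to the gripper body.

```bash
python3 - <<'E'
from h import *
W=np.load('w4.npy',allow_pickle=True).item(); T=robot.get_calibration('top')
w=cv2.imread('pics/w4.png')[:,:,::-1].copy(); t=cv2.imread('pics/top0.png')[:,:,::-1].copy()
print("capw",blobs(w,BLUE,amin=80,roi=(240,190,300,250))); print("capt",blobs(t,BLUE,amin=15,roi=(215,185,280,232)))
P=[]
for n,a,b in(("A",(309.3,23.1),(171.4,191.2)),("B",(350.1,139.6),(221.9,171.6))):
    x,e=tri([ray(W,a),ray(T,b)]); P.append(x); print(n,x.round(4),np.round(e,4))
print(np.linalg.norm(P[0]-P[1]),(P[0]+P[1])/2)
for b in blobs(t,BLUE,amin=15,roi=(215,185,280,232)): 
    for a in blobs(w,BLUE,amin=80,roi=(240,190,300,250)):
        x,e=tri([ray(W,a[0]),ray(T,b[0])]); print("cap",x.round(3),np.round(e,3))
# bottle base outline on the bench
for uv in((253,195),(308,195),(290,163),(305,175)): print('outline',onz(W,uv,0.0).round(3),onz(W,uv,0.13).round(3))
go([.518,.4157,.15],1.952)
E
```

```text
capw [([270.8, 217.8], [254, 203, 35, 32, 803])]
capt [([226.9, 199.6], [221, 194, 13, 12, 128]), ([257.9, 220.6], [253, 216, 11, 10, 81])]
A [0.4881 0.4893 0.0071] [0.0007 0.0007]
B [0.5466 0.3426 0.0104] [0.0004 0.0004]
0.15799558355837362 [0.51737253 0.41599445 0.00876995]
cap [0.46  0.281 0.176] [0. 0.]
cap [0.421 0.231 0.013] [0.014 0.014]
outline [0.407 0.258 0.   ] [0.434 0.291 0.13 ]
outline [0.489 0.26  0.   ] [0.492 0.292 0.13 ]
outline [0.463 0.307 0.   ] [0.474 0.326 0.13 ]
outline [0.484 0.29  0.   ] [0.489 0.314 0.13 ]
row [0.1185 0.0181 0.1375] [-0.001  0.001 -0.365] dist 0.182 rows 3.647396048646117
```

Heights agree (7 and 10 mm against 7.5), the length is 158 mm between plug centres as expected, and the bottle stays about 25 mm clear. I'll move over the column and then descend.

```bash
python3 drive.py '[[0.05,0.008,0,0,0,-0.15],[0.095,0.015,0,0,0,-0.3],[0.1185,0.0175,0.01,0,0,-0.365],[0.1185,0.0175,0.06,0,0,-0.365],[0.1185,0.0175,0.11,0,0,-0.365],[0.1185,0.0175,0.16,0,0,-0.365],[0.1185,0.0175,0.18,0,0,-0.365],[0.1185,0.0175,0.18,0,0,-0.365]]'
python3 - <<'E'
from h import *
for i in range(2):
    c=robot.get_calibration("wrist"); im=robot.camera("wrist"); go([.5175,.416,.022],1.952)
cv2.imwrite("pics/w5.png",im[:,:,::-1])
for b in blobs(im,RED,amin=8,roi=(200,0,440,330)): print("w",b,onz(c,b[0],.0075).round(4))
E
```

```text
t: 6.9
position: [0.5146, 0.414, 0.1029]
tcp_rot: [-3.132, 0.002, 1.952]
ft_force: [-0.8, -0.0, 0.7]
gripper_width: 0.0399
finger_force: 0.0
row [0.0002 0.0014 0.0843] [-0.004  0.001 -0.   ] dist 0.084 rows 1.686578316728099
row [-0.0005 -0.001   0.0869] [ 0.001  0.    -0.   ] dist 0.087 rows 1.7385611563643835
w ([317.9, 113.4], [313, 110, 11, 8, 73]) [0.4887 0.4876 0.0075]
w ([318.2, 149.0], [312, 146, 13, 7, 84]) [0.4996 0.4612 0.0075]
w ([318.2, 289.6], [315, 288, 8, 4, 23]) [0.5485 0.3393 0.0075]
```

View pics/w5.png

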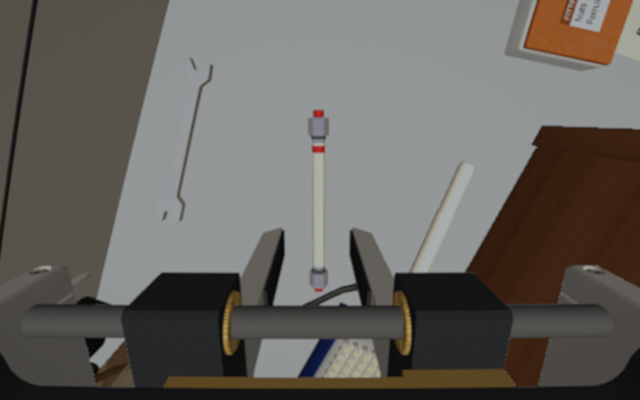

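The column is aligned with the jaws and centred between the fingers at column 318. Descending and gripping.

```bash
python3 drive.py '[[-0.001,0,0.045,0,0,0],[-0.001,0,0.075,0,0,0],[-0.001,0,0.085,0,0,0],[-0.001,0,0.085,0,0,0],[-0.001,0,0.085,0,0,0]]'
python3 drive.py '[[0,0,0,0,0,0],[0,0,0,0,0,0],[0,0,0,0,0,0],[0,0,0,0,0,0],[0,0,0,0,0,0],[0,0,0,0,0,0]]' 0.0
```

```text
t: 7.5
position: [0.5196, 0.4178, 0.0261]
tcp_rot: [3.137, -0.001, 1.953]
ft_force: [0.8, -0.2, 0.2]
gripper_width: 0.0399
finger_force: 0.0
t: 8.1
position: [0.5176, 0.4169, 0.0236]
tcp_rot: [3.141, -0.0, 1.954]
ft_force: [-1.5, -0.2, 3.5]
gripper_width: 0.0087
finger_force: 30.0
```

The grip sits near the tips (width 8.7 against a 10 mm tube). I'll regrasp 2.5 mm lower.

```bash
python3 drive.py '[[0,0,0,0,0,0],[0,0,0,0,0,0],[0,0,0.0025,0,0,0],[0,0,0.0025,0,0,0]]' 0.03
python3 drive.py '[[0,0,0,0,0,0],[0,0,0,0,0,0],[0,0,0,0,0,0],[0,0,0,0,0,0],[0,0,0,0,0,0],[0,0,0,0,0,0]]' 0.0
python3 drive.py '[[0,0,-0.01,0,0,0],[0,0,-0.03,0,0,0],[0,0,-0.07,0,0,0],[0,0,-0.12,0,0,0],[0,0,-0.12,0,0,0]]'
python3 - <<'E'
from h import *
for i in range(3):
    c=robot.get_calibration("wrist"); im=robot.camera("wrist"); o=robot.get_obs();print(o['position'],o['gripper_width'])
cv2.imwrite("pics/w6.png",im[:,:,::-1])
for b in blobs(im,RED,amin=8,roi=(200,0,440,330)): print("w",b,onz(c,b[0],o['position'][2]-.014).round(4))
E
```

```text
t: 8.5
position: [0.517, 0.4165, 0.0198]
tcp_rot: [-3.14, 0.0, 1.954]
ft_force: [0.3, 0.1, 0.7]
gripper_width: 0.0302
finger_force: 0.0
t: 9.1
position: [0.5175, 0.4168, 0.0206]
tcp_rot: [3.141, -0.0, 1.954]
ft_force: [1.0, -0.1, -0.6]
gripper_width: 0.009
finger_force: 30.0
t: 9.6
position: [0.5226, 0.4201, 0.151]
tcp_rot: [3.124, -0.003, 1.954]
ft_force: [1.2, 1.1, 0.0]
gripper_width: 0.009
finger_force: 30.0
[0.52071772 0.41887394 0.14717011] 0.008774517526529566
[0.51862355 0.41755116 0.14356249] 0.008937310946512247
[0.5171449  0.41661442 0.14097812] 0.008831213731850179
w ([316.5, 113.0], [309, 108, 16, 11, 167]) [0.4902 0.4887 0.127 ]
w ([316.5, 165.8], [308, 161, 18, 11, 190]) [0.5012 0.4614 0.127 ]
```

View pics/w6.png

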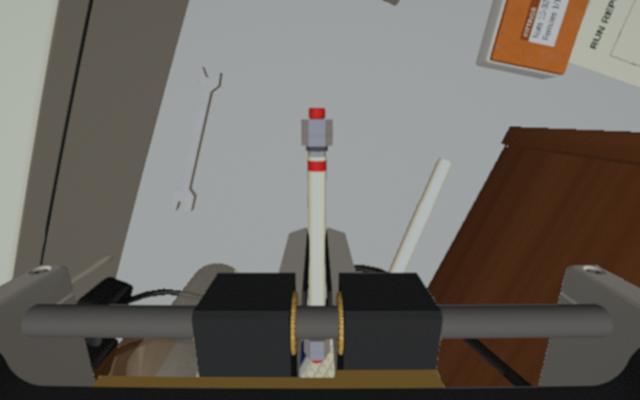

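The column is held level, with its far plug at (316,113), and sits symmetrically in the jaws. I'll lift it above the bottles and carry it to the tray.

```bash
python3 drive.py '[[0,0,-0.05,0,0,0],[0,0,-0.1,0,0,0.1],[0,0,-0.15,0,0,0.24],[0,0,-0.16,0,0,0.367],[0,0,-0.16,0,0,0.367],[0,0,-0.16,0,0,0.367]]'
python3 -c "
from h import *
go([.4815,-.2675,.30],1.587)"
```

```text
t: 10.35
position: [0.5162, 0.416, 0.2972]
tcp_rot: [-3.137, 0.003, 1.589]
ft_force: [-0.5, 0.3, -1.7]
gripper_width: 0.0092
finger_force: 30.0
row [-6.827e-01 -4.750e-02 -5.000e-04] [-0.005  0.003  0.002] dist 0.684 rows 13.687945483525683
```

```bash
python3 drive.py '[[-0.04,-0.003,0,0,0,0],[-0.085,-0.006,0,0,0,0],[-0.13,-0.01,0,0,0,0],[-0.175,-0.013,0,0,0,0],[-0.22,-0.016,0,0,0,0],[-0.265,-0.019,0,0,0,0],[-0.31,-0.022,0,0,0,0],[-0.355,-0.025,0,0,0,0]]'
python3 drive.py '[[-0.045,-0.003,0,0,0,0],[-0.09,-0.006,0,0,0,0],[-0.135,-0.009,0,0,0,0],[-0.18,-0.012,0,0,0,0],[-0.225,-0.015,0,0,0,0],[-0.27,-0.018,0,0,0,0],[-0.31,-0.022,0,0,0,0],[-0.328,-0.022,0,0,0,0]]'
python3 drive.py '[[0,0,0.05,0,0,0],[0,0,0.1,0,0,0],[0,0,0.14,0,0,0],[0,0,0.14,0,0,0],[0,0,0.14,0,0,0],[0,0,0.14,0,0,0],[0,0,0.14,0,0,0]]'
python3 - <<'E'
from h import *
for i in range(2):
    c=robot.get_calibration("wrist"); im=robot.camera("wrist"); go([.4815,-.2675,.16],1.587)
cv2.imwrite("pics/w7.png",im[:,:,::-1])
for b in blobs(im,BLUE,amin=40): print("w",b,onz(c,b[0],.086).round(4))
for b in blobs(im,RED,amin=40): print("w",b,onz(c,b[0],.146).round(4))
t=robot.camera("top");cv2.imwrite("pics/t7.png",t[:,:,::-1])
E
```

```text
t: 11.15
position: [0.4957, 0.0598, 0.2967]
tcp_rot: [-3.134, -0.0, 1.589]
ft_force: [0.4, -0.2, -1.4]
gripper_width: 0.0093
finger_force: 30.0
t: 11.95
position: [0.4791, -0.269, 0.2965]
tcp_rot: [-3.135, -0.004, 1.585]
ft_force: [-0.0, 0.6, -1.0]
gripper_width: 0.0091
finger_force: 30.0
t: 12.65
position: [0.4831, -0.2679, 0.1636]
tcp_rot: [3.137, 0.003, 1.587]
ft_force: [-0.3, 0.4, -0.9]
gripper_width: 0.0093
finger_force: 30.0
row [ 0.0004 -0.0015  0.0034] [0.004 0.003 0.   ] dist 0.004 rows 0.07437640020180518
row [ 0.0002 -0.0012  0.003 ] [0.003 0.003 0.   ] dist 0.003 rows 0.06554075243320548
w ([312.0, 87.9], [260, 78, 105, 19, 1253]) [ 0.4787 -0.1729  0.086 ]
w ([316.6, 112.7], [309, 107, 16, 12, 178]) [ 0.482  -0.1911  0.146 ]
w ([317.0, 165.5], [308, 161, 19, 11, 191]) [ 0.4827 -0.2206  0.146 ]
w ([316.4, 362.2], [311, 360, 12, 5, 43]) [ 0.4846 -0.3585  0.146 ]
```

View pics/w7.png

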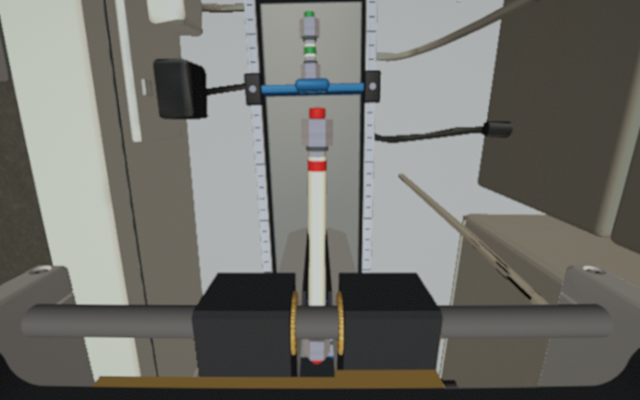

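The wrist view shows the column centred over the bay. Its near plug at (317,113) is below the left divider at row 88, with about 15 mm and 10 mm of end clearance, and the short column is still in its bay. Lowering it now.

```bash
python3 drive.py '[[0.002,-0.001,0.04,0,0,0],[0.002,-0.001,0.07,0,0,0],[0.002,-0.001,0.095,0,0,0],[0.002,-0.001,0.11,0,0,0],[0.002,-0.001,0.116,0,0,0],[0.002,-0.001,0.116,0,0,0],[0.002,-0.001,0.116,0,0,0],[0.002,-0.001,0.116,0,0,0]]'
python3 drive.py '[[0,0,0.002,0,0,0],[0,0,0.004,0,0,0],[0,0,0.004,0,0,0]]'
```

```text
t: 13.6
position: [0.4815, -0.2657, 0.0462]
tcp_rot: [3.139, 0.002, 1.587]
ft_force: [-0.3, -0.2, -1.4]
gripper_width: 0.009
finger_force: 30.0
t: 13.9
position: [0.4809, -0.2653, 0.0416]
tcp_rot: [3.14, 0.001, 1.587]
ft_force: [-0.3, -0.6, 4.0]
gripper_width: 0.009
finger_force: 30.0
```

Contact at 4 N and TCP height 0.0416 (expected 0.041). Releasing and retreating.

```bash
python3 drive.py '[[0,0,0,0,0,0],[0,0,0,0,0,0],[0,0,0,0,0,0],[0,0,0,0,0,0],[0,0,0,0,0,0]]' 0.03
python3 drive.py '[[0,0,-0.02,0,0,0],[0,0,-0.06,0,0,0],[0,0,-0.11,0,0,0],[0,0,-0.16,0,0,0],[-0.05,0,-0.21,0,0,0],[-0.1,0,-0.22,0,0,0],[-0.15,0,-0.22,0,0,0],[-0.2,0,-0.22,0,0,0]]'
python3 drive.py '[[-0.05,-0.05,0,0,0,0],[-0.1,-0.1,0,0,0,0],[-0.1,-0.1,0,0,0,0],[-0.1,-0.1,0,0,0,0],[-0.1,-0.1,0,0,0,0],[-0.1,-0.1,0,0,0,0]]'
python3 - <<'E'
from h import *
t=robot.camera("top");T=robot.get_calibration('top')
for n,h in(("b",BLUE),("g",GREEN),("r",RED)):
  for b in blobs(t,h,roi=(370,170,520,222)): print(n,b,onz(T,b[0],.0285).round(3))
w=robot.camera("wrist")
cv2.imwrite('pics/t8.png',cv2.resize(t[160:235,370:520],None,fx=5,fy=5,interpolation=2)[:,:,::-1])
E
```

```text
t: 14.4
position: [0.4802, -0.2648, 0.0405]
tcp_rot: [-3.141, -0.0, 1.587]
ft_force: [0.4, 0.3, -1.0]
gripper_width: 0.03
finger_force: 0.0
t: 15.2
position: [0.4838, -0.4488, 0.2624]
tcp_rot: [3.139, 0.003, 1.588]
ft_force: [1.6, -0.3, -0.3]
gripper_width: 0.0299
finger_force: 0.0
t: 15.8
position: [0.3857, -0.5473, 0.2599]
tcp_rot: [3.141, -0.001, 1.588]
ft_force: [-0.2, -0.2, -0.5]
gripper_width: 0.0303
finger_force: 0.0
b ([474.3, 195.6], [470, 181, 12, 30, 265]) [ 0.488 -0.373  0.028]
b ([403.6, 196.4], [401, 183, 7, 29, 150]) [ 0.483 -0.175  0.028]
b ([483.4, 190.7], [483, 189, 2, 4, 7]) [ 0.503 -0.399  0.028]
b ([502.5, 190.5], [502, 190, 2, 2, 4]) [ 0.504 -0.453  0.028]
g ([389.6, 198.4], [389, 197, 2, 4, 7]) [ 0.476 -0.136  0.028]
g ([400.4, 198.2], [400, 197, 2, 3, 5]) [ 0.478 -0.166  0.028]
g ([379.6, 198.8], [379, 198, 2, 3, 5]) [ 0.475 -0.108  0.028]
r ([408.6, 197.2], [408, 196, 2, 3, 5]) [ 0.481 -0.189  0.028]
r ([418.3, 197.7], [417, 196, 3, 4, 9]) [ 0.48  -0.216  0.028]
r ([464.4, 197.3], [464, 196, 2, 4, 7]) [ 0.483 -0.346  0.028]
```

View pics/t8.png

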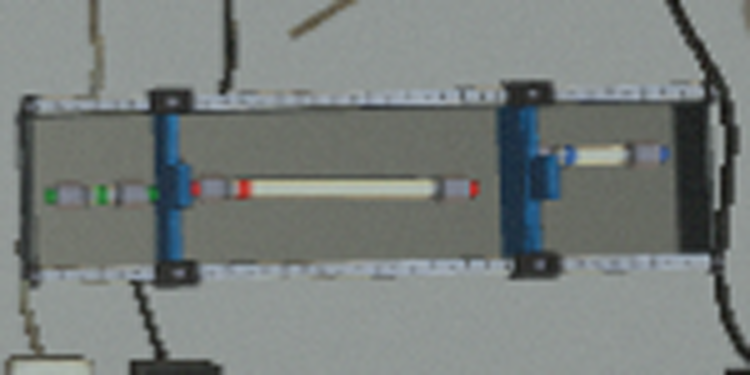

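All three columns lie in their bays. The long one has its plugs at (195,188) and (475,188) in the crop and lies between the dividers. Its plug span works out at 157 mm at floor height, so it is flat. Handing in.

```bash
python3 -c "
from cell import robot
print(robot.close_job())"
```

```text
the job is handed in; nothing more can be done
None
```

The job is handed in: the long column lies flat on the floor of the middle bay, with the dividers about 193 mm apart and the short and medium columns still in their end bays; the arm is clear, at about 16 s of the 64 s allowed, and no verdict came back.

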